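# Rewind a component-tape cassette and unload it

### The arm

A 6-joint arm with a two-finger parallel gripper is mounted at the origin on the work surface. World frame = base frame: x ahead of the robot, y to its left, z up, the work surface at z = 0. Lengths are in mm, angles in rad, forces in N, time in s.
With the tool pointing down it reaches from about 275 to 1000 mm from the base axis. Payload 8.4 kg.
Tool frame: the origin (TCP) lies between the finger pads; the fingertips stand 22 mm ahead of it and the grasp point (between the pads) lies 3 mm ahead of it; z points along the fingers, y is the line along which they close (so a half turn about z gives the same grasp; the last joint's range is limited). The gripper opens to 85 mm and grips with 20 to 120 N. Pads are 22 mm wide; open, the fingers measure 114 mm over their backs; the gripper's body (76 mm by 85 mm) begins 54 mm behind the grasp point. The pads swing forward as they close: fully open they stand 13 mm farther back than shut.
Start: joints at [1.248, 0.353, 1.633, -0, 1.155, -0.002], TCP at [197.077, 593.118, 253.281] pointing down, gripper open.
Joint ranges: [-2.63, 2.63], [-0.92, 2.1], [0.06, 2.66], [-1.3, 4.44], [0, 2.69], [-3.02, 3.02]. Speed limits (rad/s): [2.22, 2.22, 2.79, 3.14, 3.14, 3.14].

### API

Orientations are given as [roll, pitch, yaw] about the fixed x, y, z axes, in that order (R = Rz(yaw) Ry(pitch) Rx(roll)).
In Python, from rig import r, grab_frame gives the robot as it stands.
- The arm moves only by the shell command python3 -m inch 'ROWS' [FORCE]. ROWS is JSON, a list of rows, each a list of 7 numbers: the turn, a rotation vector about the tool's x, y, z as a fraction of full scale, then the shift along the tool's x, y, z as a fraction of full scale, then the closure, from 0 (fully open) to 1 (shut). In form: [[rx, ry, rz, dx, dy, dz, fingers], ...]. A call has 1 to 8 rows; each row shifts and turns the commanded pose from where the row before left it, along the tool's axes as they then stand; what a row does not reach is not made up. Full scale, the value 1, is 2.5 cm for a shift and pi rad for a turn. A row lasts 1/12 s, in which the tool goes at most 41.7 mm and 7.16 degrees, less where a joint would pass 70% of its speed; a pose out of reach is approached as far as the arm can. A call with a number of a shift or a turn outside -1 to 1 is refused whole. A call with a gripper value outside its range is refused whole. The fingers move at their own pace and stop on an object; FORCE is the grip in N (left out, the last holds). Time passes only in rows, so rows that do not move let the fingers close. It gives the time, the measured TCP pose, the force, the opening and the grip force at its end, in the units of the state.
- r.sense(): the state, without advancing time (a new reading comes with each control period).
- grab_frame(name): name is "scene" or "top" or "wrist"; returns a dict with "pixels" (400x640x3 uint8, red, green, blue), "z_map" (400x640 float32, mm along the optical axis (not along the pixel's ray), 0 where there is no reading), "vertical_fov" (degrees; the focal length in pixels is half the picture's height over the tangent of half this angle, whatever the lens; pixels are square), "cx", "cy" (the principal point, pixels), "dist" ([k1, k2, p1, p2, k3] as OpenCV has them; the pictures are not rectified), "cam_to_world" (4x4, takes a point from camera to world coordinates). Camera axes: x right, y down, z forward; pixel columns grow to the right and rows downward; lengths in mm; the calibration is good to about 2 mm. A picture is of the moment at which its call begins.
- r.sign_off(): hands the job in; it is judged then, once.
The state is a dict: "clock": time; "qpos": joint angles; "qvel": joint speeds; "joint_efforts": joint torques, N m; "eef_pos": TCP position; "tcp_rot": TCP orientation; "contact_force": force on the tool from outside, world axes, zero at the start; "wrist_torque": the same for the moment, N m; "opening": opening from 0.0 (shut) to 1.0 (fully open); "grasp_force": force on a finger pad.
Only numpy, scipy, OpenCV 4.12 (cv2) and the standard library are available. Lean on these libraries where they do the work, as an engineer would, in place of code of your own. Each camera call takes 0.05 s, during which the arm holds its last target. There are 200 camera calls.

### The job

Rewind the tape: hold the knob of the winder's crank and turn it clockwise (seen from above) past the slack, on against the tape's pull, until the resistance suddenly drops away, and stop there, because a hard end stop follows within a quarter turn and the crank's torque limiter must never be made to give way. That unlocks the cassette in the winder's well: lift it out (never pull or press it hard against the winder), set it down gently, standing upright, in the aluminium tray, and let go. Leave the other things on the bench where they are.

Things in the scene. Friction and masses are not known exactly. Their poses are not given: they have to be found in the camera images.
- winder: grey bench winder, a fixed block 120 (x) x 320 (y) x 45 (z) mm, origin at the centre of its underside on the bench; tape and brake are inside, unseen. On its middle line (x = 0): the crank's axis at y = -95 mm, the cassette's round well (44 mm across, 20 mm deep) at y = +70 mm. Until the tape's pull drops away a latch in the well locks the cassette down; afterwards it stands loose
- crank_axis (a point): point on the crank's vertical axis, 81 mm above the bench, level with the knob's middle. Turned clockwise: first slack (under 3 N at the knob) for 0.2 to 1 turn, different each time and unseen; then the tape pulls back with 5 to 10 N at the knob, held or moving (let go and it runs back), for about 1.15 turns; then this drops at once to under 3 N; end stop a quarter turn later
- crank_knob (a point): middle of the crank's knob: a black upright cylinder 22 mm across and 38 mm high (62 to 100 mm above the bench; the crank arm under it ends at 61 mm), 50 mm from the crank's axis; it spins freely on its pin, so the hand need not turn with the crank. At the start it may be at any angle round the axis
- limiter (a joint): torque limiter in the crank's hub (rad): 0 while the torque on the crank is below 0.9 N m (18 N at the knob); above that it gives way and the value grows by 1 rad per further N m. It must stay under 0.2
- cassette: the closed tape cassette in the winder's well: a black disc 64 mm across with an upright grey grip fin on top; below it a 24 mm neck and a 40 mm steel foot 4 mm thick. Origin: centre of the foot's underside, z up; disc z = 22 to 44 mm, fin z = 44 to 66 mm, 40 mm long (x), 12 mm thick (y). About 0.16 kg. In the well the foot is 25 mm above the bench, 2 mm play all round; raise it 20 mm to be out
- tray: open aluminium tray, fixed, 140 x 140 mm, walls 30 mm high and 5 mm thick, floor 5 mm thick; empty; origin at the centre of its underside, on the bench
- spare_cassette: a second cassette of the same make (64 mm across, 66 mm high), standing on the bench beyond the tray: a bystander; origin at the centre of its underside
- flux_bottle: small bottle, 40 mm across, 75 mm high, standing on the far side of the winder: a bystander; origin at the centre of its underside
- screwdriver: screwdriver, 160 mm long, lying on the robot's side of the winder: a bystander; origin midway at the bench
- circuit_board: green circuit board 110 x 80 mm lying on the bench: a bystander; origin at the centre of its underside
- screw_cup: steel bowl 60 mm across, 35 mm high: a bystander; origin at the centre of its underside
- wash_jar: closed jar 60 mm across, 80 mm high: a bystander; origin at the centre of its underside
Not all that is in view belongs to the job. Of the things that look like the tray, take the one that is farthest to the robot's right at the start. What is shaped like the cassette but orange is not meant.

How it is judged:
By the outcome, as a careful person would: the job done as asked, in the order asked, and still so for the second after the job is handed in, with the robot touching nothing.
It also fails if it takes over 72 s, if anything falls off the work surface, if the arm or the gripper's body presses on something with over 40 N, if the wrist force passes 120 N, or if a joint passes its speed limit or range.

## Working session

There is one attempt and no reset: what is moved stays moved. The work goes in short steps, Python scripts to look and compute and a shell command to move; the robot and the scene stay as the last step left them, time stands still between calls to the robot, and variables do not carry over. Pictures are saved under pics/ and viewed, at most 10 in all, crops included, and the job is handed in when it is done.

```bash
ls; mkdir -p pics
cat > h.py <<'E'
import numpy as np, cv2
from rig import r, grab_frame
def K(f):
    h=f["pixels"].shape[0]; fl=h/2/np.tan(np.radians(f["vertical_fov"])/2)
    return np.array([[fl,0,f["cx"]],[0,fl,f["cy"]],[0,0,1.]])
def ray(f,uv):
    p=cv2.undistortPoints(np.array(uv,float).reshape(-1,1,2),K(f),np.array(f["dist"],float)).reshape(-1,2)
    T=np.array(f["cam_to_world"]); d=np.c_[p,np.ones(len(p))]@T[:3,:3].T
    return T[:3,3],d
def onz(f,uv,z):
    o,d=ray(f,uv); return o+d*((z-o[2])/d[:,2])[:,None]
def cloud(f):
    h,w=f["z_map"].shape; v,u=np.mgrid[:h,:w]
    o,d=ray(f,np.c_[u.ravel(),v.ravel()]); return (o+d*f["z_map"].reshape(-1,1)).reshape(h,w,3)
def proj(f,P):
    T=np.linalg.inv(np.array(f["cam_to_world"])); P=np.array(P,float).reshape(-1,3)@T[:3,:3].T+T[:3,3]
    return cv2.projectPoints(P,np.zeros(3),np.zeros(3),K(f),np.array(f["dist"],float))[0].reshape(-1,2)
def save(name,a): cv2.imwrite("pics/"+name,cv2.cvtColor(a,cv2.COLOR_RGB2BGR))
E
python3 - <<'E'
from h import *
import pickle
fs={n:grab_frame(n) for n in("scene","top")}
pickle.dump(fs,open("f0.pkl","wb"))
for n in fs: save(n+"0.png",fs[n]["pixels"]); print(n,np.array(fs[n]["cam_to_world"]).round(2).tolist(),fs[n]["dist"])
print(r.sense())
E
```

```text
pics
scene [[-0.7, 0.51, -0.51, 1085.75], [0.72, 0.48, -0.51, 550.62], [-0.02, -0.72, -0.7, 792.66], [0.0, 0.0, 0.0, 1.0]] [0.03320737 0.         0.         0.         0.        ]
top [[-0.01, -0.99, 0.13, 395.82], [-1.0, 0.02, 0.03, 19.89], [-0.03, -0.13, -0.99, 1266.31], [0.0, 0.0, 0.0, 1.0]] [0.01744378 0.         0.         0.         0.        ]
{'clock': 0.1, 'qpos': array([ 1.24755597e+00,  3.53607458e-01,  1.63407110e+00,  2.47892823e-05,
        1.15519147e+00, -2.39282192e-03]), 'qvel': array([-0.00097602, -0.00257978, -0.00076236, -0.00044835, -0.00103382,
       -0.00071725]), 'joint_efforts': array([ 9.79386641e-04, -6.06358337e+01, -3.42816210e+01,  2.86439374e-06,
        4.13936665e-03, -1.38343361e-05]), 'eef_pos': array([196.96705135, 592.72499939, 252.61403929]), 'tcp_rot': array([-3.14031533e+00, -2.57226945e-05,  2.82073508e+00]), 'contact_force': array([-0.8215431 , -0.69425051,  0.21037504]), 'wrist_torque': array([ 0.04366215, -0.01611592, -0.0429601 ]), 'grasp_force': 0.0, 'opening': 1.001879855120609}
```

View pics/scene0.png

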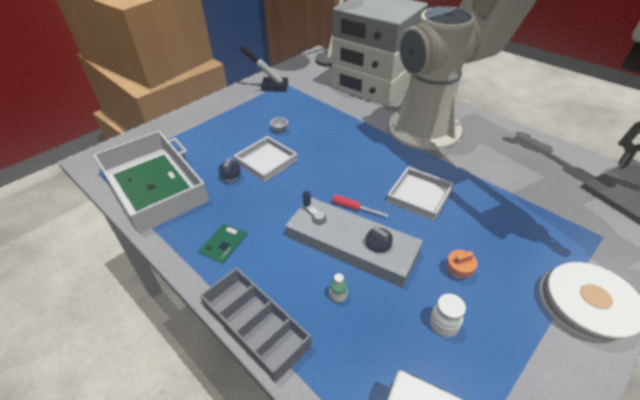

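View pics/top0.png

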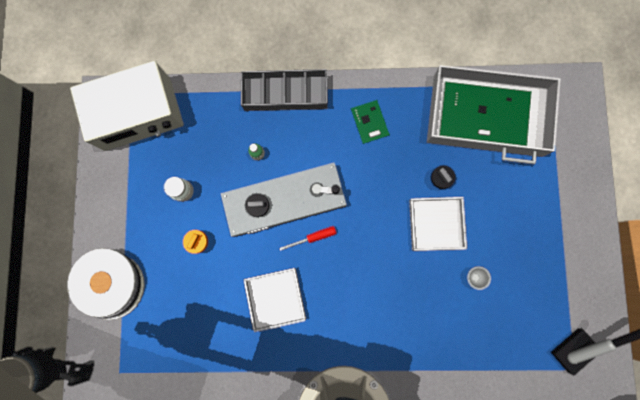

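The scene view shows the winder (355,238), with the crank knob (308,198) and black cassette (378,240). The top view shows the knob at (336,190), the crank hub at (317,189) and the cassette at (258,205).

- **Trays (top view):** (438,224) and (275,298). The image's right is the robot's right, so (438,224) is the one meant.
- **Cassettes (top view):** black in the winder at (258,205), black spare beyond the tray at (444,177), orange at (195,241). The one at (258,205) is meant.

Next I'll measure these and confirm with a crop.

```bash
cat > m.py <<'E'
from h import *
import pickle
fs=pickle.load(open("f0.pkl","rb"))
f=fs["top"]; C=cloud(f); px=f["pixels"]; 
def box(m): 
    return m
for n in("top","scene"):
    f=fs[n]; C=cloud(f); px=f["pixels"].astype(int); Z=C[...,2]; X=C[...,0]; Y=C[...,1]
    sat=px.max(2)-px.min(2); val=px.max(2)
    print(n,"bench z",np.median(Z[(px[...,2]>120)&(px[...,0]<60)]))
    if n=="top":
        c0=C[200,290]; t0=C[224,438]
        print("winder px",C[190,284],"tray px",t0,"knob",C[190,336],"cass",C[205,258],"spare",C[177,444])
    m=(abs(Z-45)<6)&(np.hypot(X-c0[0],Y-c0[1])<200)
    m=cv2.morphologyEx(m.astype(np.uint8),cv2.MORPH_OPEN,np.ones((3,3)))
    k,l,s,_=cv2.connectedComponentsWithStats(m); i=1+s[1:,4].argmax()
    P=C[l==i][:,:2].astype(np.float32); print("winder",cv2.minAreaRect(P))
    d=np.hypot(X-t0[0],Y-t0[1])<115
    m=d&(Z>22)&(Z<38); P=C[m]; k,l,s,_=cv2.connectedComponentsWithStats(m.astype(np.uint8)); i=1+s[1:,4].argmax()
    print("tray",cv2.minAreaRect(C[l==i][:,:2].astype(np.float32)),s[i])
    m=(Z>85)&(Z<115)&(np.hypot(X-c0[0],Y-c0[1])<200)
    k,l,s,ce=cv2.connectedComponentsWithStats(m.astype(np.uint8))
    for j in range(1,k):
        if s[j,4]>8: print("high",ce[j],s[j,4],C[l==j].mean(0).round(1),C[l==j].min(0).round(1),C[l==j].max(0).round(1),[x for x in cv2.minAreaRect(C[l==j][:,:2].astype(np.float32))])
px=fs["top"]["pixels"]
a=cv2.resize(px[150:240,215:355],None,fx=4.2,fy=4.2,interpolation=cv2.INTER_CUBIC); b=cv2.resize(px[160:260,400:480],None,fx=2.4,fy=2.4)
o=np.zeros((a.shape[0],a.shape[1]+b.shape[1],3),np.uint8); o[:,:a.shape[1]]=a; o[:b.shape[0],a.shape[1]:]=b
save("crop.png",o)
E
python3 m.py
```

```text
top bench z 0.8139176446743477
winder px [591.85866368 149.7183121   45.5567594 ] tray px [ 495.36598057 -266.84069707   10.23075949] knob [579.62220253   9.66297888 105.18450448] cass [546.13604367 212.37721206  93.49801415] spare [ 615.5735503  -276.91464043   61.86441824]
winder ((568.949462890625, 153.85581970214844), (120.9329833984375, 319.9622802734375), 14.34123706817627)
tray ((497.018310546875, -262.52337646484375), (140.0523681640625, 140.94000244140625), 0.5081974267959595) [411 197  55  53 432]
high [335.05       188.23333333] 60 [585.3  12.   98.9] [575.7   1.7  89.3] [596.4  22.5 105.2] [(585.159912109375, 11.90113639831543), (19.730180740356445, 19.903980255126953), 44.23937225341797]
high [255.4057971  203.14492754] 69 [551.4 219.6  91. ] [545.6 201.6  86.9] [557.6 239.6  97.1] [(551.8792114257812, 220.48899841308594), (38.15841293334961, 11.335341453552246), 88.04885864257812]
scene bench z -0.3963905167656776
winder ((567.220703125, 152.47567749023438), (124.3408432006836, 321.70867919921875), 14.258719444274902)
tray ((495.5653076171875, -261.8768005371094), (143.48983764648438, 143.81179809570312), 0.9102797508239746) [234 136  63  41 364]
high [306.44776119 194.91044776] 67 [586.9  14.5  96.2] [574.3   2.3  85.7] [596.8  23.3 102.6] [(586.1056518554688, 12.213785171508789), (19.959272384643555, 20.29572105407715), 44.90825653076172]
high [380.04705882 231.18823529] 85 [551.2 221.8  89.4] [542.5 202.   85.3] [557.1 240.7  94.4] [(549.6676635742188, 221.24537658691406), (13.95211410522461, 38.79091262817383), 3.7556674480438232]
```

View pics/crop.png

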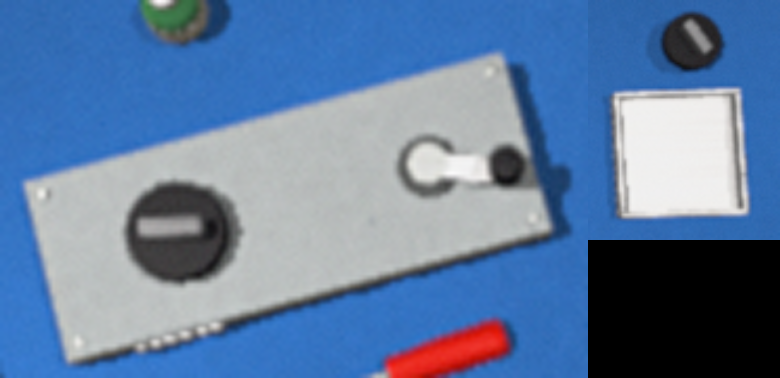

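The crop confirms the choices: the black cassette in the winder with a grey fin along world y, the knob at the arm's end, and the right-hand empty tray with the spare beyond it. Estimates:

| Item | Position (x, y) | Orientation |
|---|---|---|
| Winder | (568, 153) | yaw 14.3° |
| Crank axis | (591.5, 61) | – |
| Knob | (585.6, 12) | – |
| Cassette | (551, 221) | – |
| Tray | (496.5, -262) | – |

First I turn the tool to yaw 90°, so that tool x = world y and tool y = world x.

```bash
python3 -m inch '[[0,0,0.0395,0,0,0,0.45],[0,0,0.0395,0,0,0,0.45],[0,0,0.0395,0,0,0,0.45],[0,0,0.0395,0,0,0,0.45],[0,0,0.0395,0,0,0,0.45],[0,0,0.0395,0,0,0,0.45],[0,0,0.0395,0,0,0,0.45],[0,0,0.0395,0,0,0,0.45]]' 30
python3 -m inch '[[0,0,0.0395,0,0,0,0.45],[0,0,0.0395,0,0,0,0.45],[0,0,0.003,0,0,0,0.45],[0,0,0,-0.5,0.3,0,0.45],[0,0,0,-1,0.68,0,0.45],[0,0,0,-1,0.68,0,0.45],[0,0,0,-1,0.68,0,0.45],[0,0,0,-1,0.68,0,0.45]]' 30
```

```text
clock: 0.77
eef_pos: [197.0, 592.9, 252.9]
tcp_rot: [-3.141, 0.001, 1.822]
contact_force: [-0.6, -0.9, -0.4]
opening: 0.549
grasp_force: 0.0
clock: 1.43
eef_pos: [273.1, 478.6, 253.0]
tcp_rot: [-3.142, 0.001, 1.575]
contact_force: [0.3, 1.0, 0.1]
opening: 0.547
grasp_force: 0.0
```

```bash
python3 -m inch '[[0,0,0,-1,0.67,0,0.45],[0,0,0,-1,0.67,0,0.45],[0,0,0,-1,0.67,0,0.45],[0,0,0,-1,0.67,0,0.45],[0,0,0,-1,0.67,0,0.45],[0,0,0,-1,0.67,0,0.45],[0,0,0,-1,0.67,0,0.45],[0,0,0,-1,0.67,0,0.45]]'
python3 -m inch '[[0,0,0,-1,0.67,0,0.45],[0,0,0,-1,0.67,0,0.45],[0,0,0,-1,0.67,0,0.45],[0,0,0,-1,0.67,0,0.45],[0,0,0,-1,0.67,0,0.45],[0,0,0,-1,0.67,0,0.45],[0,0,0,-1,0.67,0,0.45],[0,0,0,-1,0.67,0,0.45]]'
python3 -m inch '[[0,0,0,-1,0.67,0.3,0.45],[0,0,0,-1,0.67,0.5,0.45],[0,0,0,-0.74,0.5,0.5,0.45],[0,0,0,0,0,0.4,0.45],[0,0,0,0,0,0,0.45],[0,0,0,0,0,0,0.45]]'
python3 - <<'E'
from h import *
import pickle
f=grab_frame("wrist"); pickle.dump(f,open("w1.pkl","wb")); save("wrist1.png",f["pixels"])
print(np.array(f["cam_to_world"]).round(2).tolist()); s=r.sense(); print(s["eef_pos"],s["tcp_rot"],s["qpos"])
C=cloud(f);Z=C[...,2]
for lo,hi in((90,110),(50,70),(38,50)):
    m=((Z>lo)&(Z<hi)).astype(np.uint8); m=cv2.morphologyEx(m,cv2.MORPH_OPEN,np.ones((3,3)));k,l,s,ce=cv2.connectedComponentsWithStats(m)
    for j in range(1,k):
        if s[j,4]>150: print(lo,ce[j].round(),s[j,4],np.median(C[l==j],0).round(1),[cv2.minAreaRect(C[l==j][:,:2].astype(np.float32)),np.percentile(C[l==j][:,2],[5,50,95]).round(1)])
E
```

```text
clock: 2.1
eef_pos: [406.8, 278.4, 253.3]
tcp_rot: [-3.142, 0.0, 1.575]
contact_force: [-0.0, 0.1, 0.2]
opening: 0.55
grasp_force: 0.0
clock: 2.77
eef_pos: [540.5, 78.4, 253.2]
tcp_rot: [-3.141, 0.0, 1.575]
contact_force: [0.7, 0.3, 1.3]
opening: 0.553
grasp_force: 0.0
clock: 3.27
eef_pos: [585.2, 11.9, 210.1]
tcp_rot: [-3.139, -0.0, 1.572]
contact_force: [-0.7, 0.5, -1.0]
opening: 0.549
grasp_force: 0.0
[[1.0, 0.0, -0.0, 584.76], [0.0, -0.96, -0.27, 81.98], [-0.0, 0.27, -0.96, 330.61], [0.0, 0.0, 0.0, 1.0]]
[585.63292164  12.35472175 210.90878452] [-3.14078971e+00 -2.02659608e-04  1.57222197e+00] [1.84140582e-02 3.36831800e-01 1.75945846e+00 2.49885740e-04
 1.04610179e+00 1.68630692e-02]
90 [319. 206.] 569 [584.4  14.5  99.6] [((583.8262329101562, 13.45026683807373), (20.758941650390625, 20.944305419921875), 0.8030962347984314), array([ 94.7,  99.6, 100.8])]
50 [324. 155.] 1249 [588.7  53.8  60.4] [((590.067138671875, 48.65184020996094), (57.281803131103516, 25.273136138916016), 88.2076187133789), array([58.9, 60.4, 61.9])]
38 [313.  94.] 25151 [575.  108.5  44.9] [((580.5975341796875, 98.85415649414062), (120.76461029052734, 205.33277893066406), 14.4306058883667), array([43.6, 44.9, 46.1])]
38 [578.  87.] 1651 [829.6 115.1  44.3] [((830.176025390625, 111.70527648925781), (5.226362228393555, 161.7834930419922), 0.25277474522590637), array([39. , 44.3, 49.3])]
38 [616.  50.] 284 [863.9 150.4  43. ] [((862.7045288085938, 150.72650146484375), (59.79206848144531, 5.817288398742676), 1.592137098312378), array([39.1, 43. , 44.4])]
38 [605. 114.] 193 [865.1  91.9  43. ] [((863.2232055664062, 91.80901336669922), (61.55412673950195, 4.125497817993164), 0.05118319392204285), array([39.4, 43. , 44.4])]
```

View pics/wrist1.png

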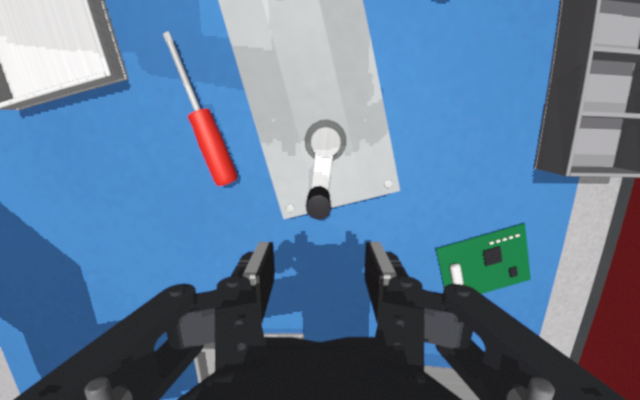

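The knob top is at (319,206), centred between the fingers, and the hub is at (325,141). Both agree with the top view. I descend over the knob and grip it.

```bash
python3 -m inch '[[0,0,0,0,-0.03,0.7,0.45],[0,0,0,0,0,1,0.45],[0,0,0,0,0,1,0.45],[0,0,0,0,0,1,0.45],[0,0,0,0,0,0.7,0.45],[0,0,0,0,0,0.4,0.45],[0,0,0,0,0,0,0.45],[0,0,0,0,0,0,0.45]]'
python3 -m inch '[[0,0,0,0,0,0,0.8],[0,0,0,0,0,0,0.8],[0,0,0,0,0,0,0.9],[0,0,0,0,0,0,0.9],[0,0,0,0,0,0,0.9],[0,0,0,0,0,0,0.9]]' 45
```

```text
clock: 3.98
eef_pos: [585.8, 12.5, 91.5]
tcp_rot: [3.141, -0.0, 1.572]
contact_force: [0.6, 0.1, 0.4]
opening: 0.552
grasp_force: 0.0
clock: 4.48
eef_pos: [586.7, 11.9, 92.0]
tcp_rot: [3.139, -0.0, 1.57]
contact_force: [0.1, -0.7, 7.9]
opening: 0.242
grasp_force: 44.0
```

Run:
```python
import numpy as np
for i in range(0,36):
    m=np.radians(-102-10*i); print(-97-10*i, "->", -107-10*i, "dx %.2f dy %.2f"%(-.3486*np.cos(m),.3486*np.sin(m)), end=" ; " if i%2==0 else "\n")
from rig import r
s=r.sense(); print(s["eef_pos"],s["contact_force"],s["grasp_force"])
```

```text
-97 -> -107 dx 0.07 dy -0.34 ; -107 -> -117 dx 0.13 dy -0.32
-117 -> -127 dx 0.18 dy -0.30 ; -127 -> -137 dx 0.23 dy -0.26
-137 -> -147 dx 0.27 dy -0.21 ; -147 -> -157 dx 0.31 dy -0.16
-157 -> -167 dx 0.33 dy -0.11 ; -167 -> -177 dx 0.35 dy -0.05
-177 -> -187 dx 0.35 dy 0.01 ; -187 -> -197 dx 0.34 dy 0.07
-197 -> -207 dx 0.32 dy 0.13 ; -207 -> -217 dx 0.30 dy 0.18
-217 -> -227 dx 0.26 dy 0.23 ; -227 -> -237 dx 0.21 dy 0.27
-237 -> -247 dx 0.16 dy 0.31 ; -247 -> -257 dx 0.11 dy 0.33
-257 -> -267 dx 0.05 dy 0.35 ; -267 -> -277 dx -0.01 dy 0.35
-277 -> -287 dx -0.07 dy 0.34 ; -287 -> -297 dx -0.13 dy 0.32
-297 -> -307 dx -0.18 dy 0.30 ; -307 -> -317 dx -0.23 dy 0.26
-317 -> -327 dx -0.27 dy 0.21 ; -327 -> -337 dx -0.31 dy 0.16
-337 -> -347 dx -0.33 dy 0.11 ; -347 -> -357 dx -0.35 dy 0.05
-357 -> -367 dx -0.35 dy -0.01 ; -367 -> -377 dx -0.34 dy -0.07
-377 -> -387 dx -0.32 dy -0.13 ; -387 -> -397 dx -0.30 dy -0.18
-397 -> -407 dx -0.26 dy -0.23 ; -407 -> -417 dx -0.21 dy -0.27
-417 -> -427 dx -0.16 dy -0.31 ; -427 -> -437 dx -0.11 dy -0.33
-437 -> -447 dx -0.05 dy -0.35 ; -447 -> -457 dx 0.01 dy -0.35
[586.73219207  11.88056399  92.03762889] [ 0.11578442 -0.65515819  7.93640487] 43.96642327308655
```

```bash
python3 -m inch '[[0,0,0,0.07,-0.34,0,0.9],[0,0,0,0.13,-0.32,0,0.9],[0,0,0,0.18,-0.30,0,0.9],[0,0,0,0.23,-0.26,0,0.9],[0,0,0,0,0,0,0.9]]'
```

```text
clock: 4.9
eef_pos: [553.8, 27.6, 91.8]
tcp_rot: [-3.141, -0.0, 1.57]
contact_force: [-6.0, -1.5, 13.0]
opening: 0.241
grasp_force: 44.9
```

```bash
python3 -m inch '[[0,0,0,0,0,-0.04,0.9],[0,0,0,0,0,0,0.9]]'; python3 -m inch '[[0,0,0,0,0,0,0.9]]'
```

```text
clock: 5.07
eef_pos: [554.9, 27.0, 92.6]
tcp_rot: [3.141, 0.0, 1.571]
contact_force: [-1.7, -3.0, 5.6]
opening: 0.245
grasp_force: 44.4
clock: 5.15
eef_pos: [555.0, 26.9, 92.4]
tcp_rot: [-3.142, 0.0, 1.571]
contact_force: [-3.9, -3.4, 8.2]
opening: 0.242
grasp_force: 44.6
```

```bash
python3 -m inch '[[0,0,0,0.25,-0.23,0,0.9],[0,0,0,0.31,-0.16,0,0.9],[0,0,0,0.33,-0.11,0,0.9],[0,0,0,0.35,-0.05,0,0.9],[0,0,0,0.35,0.01,0,0.9],[0,0,0,0,0,0,0.9],[0,0,0,0,0,0,0.9]]'
```

```text
clock: 5.73
eef_pos: [540.8, 67.4, 92.3]
tcp_rot: [-3.14, 0.0, 1.571]
contact_force: [-7.0, 0.0, 12.0]
opening: 0.239
grasp_force: 44.9
```

```bash
python3 -m inch '[[0,0,0,0.34,0.03,-0.03,0.9],[0,0,0,0.32,0.13,-0.02,0.9],[0,0,0,0.30,0.18,0,0.9],[0,0,0,0.26,0.23,0,0.9],[0,0,0,0.21,0.27,0,0.9],[0,0,0,0,0,0,0.9],[0,0,0,0,0,0,0.9]]'
```

```text
clock: 6.32
eef_pos: [561.1, 102.7, 92.6]
tcp_rot: [-3.138, 0.0, 1.571]
contact_force: [-5.5, -1.7, 5.6]
opening: 0.246
grasp_force: 44.9
```

```bash
python3 -m inch '[[0,0,0,0.16,0.31,0,0.9],[0,0,0,0.11,0.33,0,0.9],[0,0,0,0.05,0.35,0,0.9],[0,0,0,-0.01,0.35,0,0.9],[0,0,0,0,0,0,0.9],[0,0,0,0,0,0,0.9]]';  python3 - <<'E'
from rig import r
s=r.sense(); print(s["eef_pos"],s["contact_force"],s["wrist_torque"])
E
```

```text
clock: 6.82
eef_pos: [595.5, 111.5, 93.0]
tcp_rot: [-3.14, -0.002, 1.57]
contact_force: [-4.4, 9.9, 6.1]
opening: 0.243
grasp_force: 45.0
[595.53714704 111.51317283  92.95869887] [-4.40160195  9.89539533  6.0874629 ] [1.39923352 0.84429526 0.02156755]
```

```bash
python3 -m inch '[[0,0,0,-0.02,0.34,0,0.9],[0,0,0,-0.11,0.32,0,0.9],[0,0,0,-0.18,0.30,0,0.9],[0,0,0,-0.23,0.26,0,0.9],[0,0,0,-0.27,0.21,0,0.9],[0,0,0,0,0,0,0.9],[0,0,0,0,0,0,0.9]]';  python3 - <<'E'
import numpy as np
from rig import r
s=r.sense(); F=s["contact_force"]; a=np.radians(-327); print("rad",F@[np.cos(a),np.sin(a),0],"tan",F@[np.sin(a),-np.cos(a),0])
E
```

```text
clock: 7.4
eef_pos: [631.4, 90.7, 92.8]
tcp_rot: [-3.141, -0.001, 1.569]
contact_force: [-1.9, 6.4, 1.5]
opening: 0.238
grasp_force: 44.8
rad 1.8544409141773945 tan -6.42113558122945
```

```bash
cat > f.py <<'E'
import numpy as np
from rig import r
s=r.sense(); F=s["contact_force"]; d=s["eef_pos"][:2]-[591,61.5]; u=d/np.hypot(*d); print("R %.1f ang %.1f rad %.1f tan %.1f"%(np.hypot(*d),np.degrees(np.arctan2(*d[::-1])),F[:2]@u,F[:2]@[u[1],-u[0]]))
E
python3 -m inch '[[0,0,0,-0.31,0.16,0,0.9],[0,0,0,-0.33,0.11,0,0.9],[0,0,0,-0.35,0.05,0,0.9],[0,0,0,-0.35,-0.01,0,0.9],[0,0,0,-0.34,-0.07,0,0.9],[0,0,0,-0.32,-0.13,0,0.9],[0,0,0,0,0,0,0.9],[0,0,0,0,0,0,0.9]]';  python3 f.py
```

```text
clock: 8.07
eef_pos: [635.5, 40.8, 93.2]
tcp_rot: [3.139, -0.001, 1.57]
contact_force: [3.7, 6.2, -4.3]
opening: 0.242
grasp_force: 44.1
R 49.1 ang -24.9 rad 0.7 tan -7.2
```

Still under tape pull (about 7 N) at a crank angle of -387. On to -447.

```bash
python3 -m inch '[[0,0,0,-0.30,-0.18,0,0.9],[0,0,0,-0.26,-0.23,0,0.9],[0,0,0,-0.21,-0.27,0,0.9],[0,0,0,-0.16,-0.31,0,0.9],[0,0,0,-0.11,-0.33,0,0.9],[0,0,0,-0.05,-0.35,0,0.9],[0,0,0,0,0,0,0.9],[0,0,0,0,0,0,0.9]]';  python3 f.py
```

```text
clock: 8.73
eef_pos: [594.4, 12.8, 93.5]
tcp_rot: [3.138, 0.001, 1.571]
contact_force: [8.0, -0.4, -5.0]
opening: 0.243
grasp_force: 44.5
R 48.9 ang -86.0 rad 1.0 tan -8.0
```

```bash
python3 -m inch '[[0,0,0,0.01,-0.35,0.02,0.9],[0,0,0,0.07,-0.34,0,0.9],[0,0,0,0.13,-0.32,0,0.9],[0,0,0,0.18,-0.30,0,0.9],[0,0,0,0.23,-0.26,0,0.9],[0,0,0,0.27,-0.21,0,0.9],[0,0,0,0,0,0,0.9],[0,0,0,0,0,0,0.9]]';  python3 f.py
```

```text
clock: 9.4
eef_pos: [548.7, 34.9, 92.9]
tcp_rot: [3.141, 0.001, 1.572]
contact_force: [0.5, -5.8, 1.5]
opening: 0.242
grasp_force: 45.5
R 49.9 ang -147.9 rad 2.7 tan -5.2
```

```bash
python3 -m inch '[[0,0,0,0.31,-0.16,0,0.9],[0,0,0,0.33,-0.11,0,0.9],[0,0,0,0.35,-0.05,0,0.9],[0,0,0,0.35,0.01,0,0.9],[0,0,0,0,0,0,0.9],[0,0,0,0,0,0,0.9]]';  python3 f.py
```

```text
clock: 9.9
eef_pos: [540.7, 68.4, 92.7]
tcp_rot: [-3.141, 0.001, 1.572]
contact_force: [-0.2, -5.5, 4.5]
opening: 0.242
grasp_force: 45.7
R 50.8 ang 172.2 rad -0.6 tan -5.5
```

Still pulling at -547. From here I take two-row steps (20°).

```bash
python3 -m inch '[[0,0,0,0.34,0.07,0,0.9],[0,0,0,0.32,0.13,0,0.9],[0,0,0,0,0,0,0.9],[0,0,0,0,0,0,0.9]]';  python3 f.py; python3 -m inch '[[0,0,0,0.30,0.18,0,0.9],[0,0,0,0,0,0,0.9],[0,0,0,0,0,0,0.9]]';  python3 f.py
```

```text
clock: 10.23
eef_pos: [545.4, 84.7, 92.5]
tcp_rot: [-3.141, 0.001, 1.571]
contact_force: [-0.9, -6.8, 6.0]
opening: 0.243
grasp_force: 45.9
R 51.1 ang 153.0 rad -2.3 tan -6.5
clock: 10.48
eef_pos: [549.6, 92.1, 92.3]
tcp_rot: [-3.14, 0.001, 1.571]
contact_force: [-1.2, -6.3, 3.9]
opening: 0.241
grasp_force: 45.9
R 51.5 ang 143.6 rad -2.8 tan -5.8
```

```bash
python3 -m inch '[[0,0,0,0.26,0.23,0,0.9],[0,0,0,0.21,0.27,0,0.9],[0,0,0,0,0,0,0.9],[0,0,0,0,0,0,0.9]]';  python3 f.py
```

```text
clock: 10.82
eef_pos: [563.3, 104.7, 92.6]
tcp_rot: [3.14, -0.001, 1.57]
contact_force: [2.0, -1.0, 1.5]
opening: 0.24
grasp_force: 45.7
R 51.4 ang 122.7 rad -1.9 tan 1.2
```

The pull has dropped away, somewhere between -577 and -597. I hold still to confirm with a second reading.

```bash
python3 -m inch '[[0,0,0,0,0,0,0.9],[0,0,0,0,0,0,0.9]]';  python3 f.py; python3 -m inch '[[0,0,0,0,0,0,0.9]]';  python3 f.py
```

```text
clock: 10.98
eef_pos: [563.0, 104.4, 92.7]
tcp_rot: [3.141, -0.0, 1.57]
contact_force: [2.9, -0.2, 1.2]
opening: 0.242
grasp_force: 45.6
R 51.3 ang 123.1 rad -1.8 tan 2.4
clock: 11.07
eef_pos: [562.8, 104.4, 92.6]
tcp_rot: [3.141, -0.0, 1.57]
contact_force: [2.4, 0.6, 1.6]
opening: 0.242
grasp_force: 45.6
R 51.3 ang 123.3 rad -0.8 tan 2.3
```

```bash
python3 -m inch '[[0,0,0,0,0,0,0.45],[0,0,0,0,0,0,0.45],[0,0,0,0,0,0,0.45],[0,0,0,0,0,-0.4,0.45],[0,0,0,0,0,-0.8,0.45],[0,0,0,0,0,-1,0.45],[0,0,0,0,0,-1,0.45],[0,0,0,0.4,0,-1,0.45]]'
python3 -m inch '[[0,0,0,0.8,-0.2,-0.8,0.45],[0,0,0,1,-0.2,-0.4,0.45],[0,0,0,1,-0.08,0,0.45],[0,0,0,0.8,0,0,0.45],[0,0,0,0.6,0,0,0.45],[0,0,0,0,0,0,0.45],[0,0,0,0,0,0,0.45],[0,0,0,0,0,0,0.45]]' 30
cat > w.py <<'E'
from h import *
import sys
f=grab_frame("wrist"); t=grab_frame("top"); save(sys.argv[1]+".png",f["pixels"]); save(sys.argv[1]+"_t.png",t["pixels"])
s=r.sense(); print(s["eef_pos"],s["tcp_rot"],s["qpos"].round(2))
C=cloud(f);Z=C[...,2];D=np.hypot(C[...,0]-551,C[...,1]-221)
for lo,hi in((82,97),(60,76)):
    m=((Z>lo)&(Z<hi)&(D<70)).astype(np.uint8); m=cv2.morphologyEx(m,cv2.MORPH_OPEN,np.ones((3,3)));k,l,s,ce=cv2.connectedComponentsWithStats(m)
    for j in range(1,k):
        if s[j,4]>100: print(lo,ce[j].round(),s[j,4],np.median(C[l==j],0).round(1),[cv2.minAreaRect(C[l==j][:,:2].astype(np.float32)),np.percentile(C[l==j][:,2],[5,50,95]).round(1)])
C=cloud(t);Z=C[...,2]
m=(Z>90)&(Z<112)&(np.hypot(C[...,0]-591,C[...,1]-62)<65); print("knob top cam",np.median(C[m],0),m.sum())
E
python3 w.py w2
```

```text
clock: 11.73
eef_pos: [562.1, 113.4, 199.1]
tcp_rot: [-3.141, 0.001, 1.57]
contact_force: [1.0, -0.5, -0.1]
opening: 0.548
grasp_force: 0.0
clock: 12.4
eef_pos: [550.5, 218.8, 227.4]
tcp_rot: [-3.141, 0.001, 1.571]
contact_force: [-0.1, -0.5, 0.5]
opening: 0.554
grasp_force: 0.0
[550.61600959 218.48137691 227.37409777] [-3.14101858e+00  5.05618303e-04  1.56964916e+00] [ 0.38  0.33  1.73 -0.    1.08  0.38]
82 [318. 195.] 576 [548.9 223.5  90.7] [((549.3030395507812, 222.42823791503906), (11.880541801452637, 40.39982223510742), 0.30452314019203186), array([88.7, 90.7, 91.8])]
60 [318. 188.] 2700 [549.8 225.1  68.8] [((549.1852416992188, 222.80751037597656), (62.81662368774414, 62.75678634643555), 64.12496185302734), array([67.5, 68.8, 70. ])]
knob top cam [569.87007374 106.49613768  99.02202504] 56
```

View pics/w2.png

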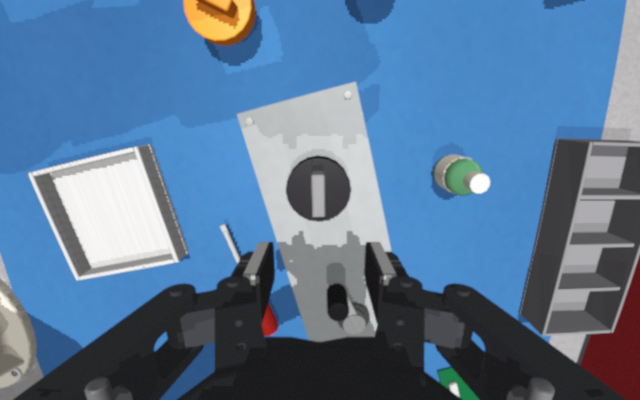

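The wrist picture shows the cassette fin at (318,195) along world y, centred between the fingers. Its centre is about (550.4, 221.7), with the fin top at 91 and the disc top at 69. I descend and grip the fin with 30 N.

```bash
python3 -m inch '[[0,0,0,0.12,0,0.6,0.45],[0,0,0,0,0,1,0.45],[0,0,0,0,0,1,0.45],[0,0,0,0,0,1,0.45],[0,0,0,0,0,0.7,0.5],[0,0,0,0,0,0.6,0.6],[0,0,0,0,0,0.38,0.65],[0,0,0,0,0,0,0.65]]' 30
python3 -m inch '[[0,0,0,0,0,0,0.65]]' 30
```

```text
clock: 13.17
eef_pos: [549.6, 221.3, 93.6]
tcp_rot: [-3.138, 0.001, 1.57]
contact_force: [-1.5, -0.1, -0.1]
opening: 0.348
grasp_force: 0.0
clock: 13.25
eef_pos: [550.8, 222.0, 95.5]
tcp_rot: [-3.141, 0.0, 1.57]
contact_force: [0.3, 0.1, -0.1]
opening: 0.347
grasp_force: 0.0
```

```bash
python3 -m inch '[[0,0,0,0,0,0,0.8],[0,0,0,0,0,0,0.85],[0,0,0,0,0,0,0.9],[0,0,0,0,0,0,0.95],[0,0,0,0,0,0,0.95],[0,0,0,0,0,0,0.95]]' 30
python3 -m inch '[[0,0,0,0,0,-0.05,0.95],[0,0,0,0,0,-0.05,0.95],[0,0,0,0,0,0,0.95]]'
```

```text
clock: 13.75
eef_pos: [551.1, 222.7, 96.4]
tcp_rot: [3.14, -0.0, 1.571]
contact_force: [-1.1, -0.5, 6.8]
opening: 0.125
grasp_force: 35.4
clock: 14.0
eef_pos: [550.7, 222.5, 98.2]
tcp_rot: [3.141, -0.0, 1.57]
contact_force: [0.5, 0.6, -0.7]
opening: 0.131
grasp_force: 34.3
```

```bash
python3 -m inch '[[0,0,0,0,0,-0.1,0.95],[0,0,0,0,0,-0.1,0.95],[0,0,0,0,0,-0.1,0.95],[0,0,0,0,0,0,0.95]]'; python3 -m inch '[[0,0,0,0,0,-0.15,0.95],[0,0,0,0,0,-0.2,0.95],[0,0,0,0,0,-0.2,0.95],[0,0,0,0,0,-0.2,0.95],[0,0,0,0,0,0,0.95]]'
```

```text
clock: 14.33
eef_pos: [551.0, 222.6, 106.1]
tcp_rot: [3.141, -0.0, 1.57]
contact_force: [0.3, -0.5, -0.6]
opening: 0.128
grasp_force: 34.3
clock: 14.75
eef_pos: [551.4, 222.8, 125.6]
tcp_rot: [3.14, -0.001, 1.57]
contact_force: [-0.3, 0.1, -1.4]
opening: 0.131
grasp_force: 34.3
```

Free of the well. I raise it over the crank and carry it to the tray.

```bash
python3 -m inch '[[0,0,0,0,0,-0.4,0.95],[0,0,0,0,0,-0.7,0.95],[0,0,0,0,0,-0.8,0.95],[0,0,0,-0.2,0,-0.8,0.95],[0,0,0,-0.4,-0.05,-0.6,0.95],[0,0,0,-0.6,-0.1,-0.3,0.95],[0,0,0,-0.8,-0.1,0,0.95],[0,0,0,-1,-0.1,0,0.95]]'
python3 -m inch '[[0,0,0,-1,-0.1,0,0.95],[0,0,0,-1,-0.1,0,0.95],[0,0,0,-1,-0.1,0,0.95],[0,0,0,-1,-0.1,0,0.95],[0,0,0,-1,-0.1,0,0.95],[0,0,0,-1,-0.1,0,0.95],[0,0,0,-1,-0.1,0,0.95],[0,0,0,-1,-0.1,0,0.95]]'
python3 -m inch '[[0,0,0,-1,-0.13,0,0.95],[0,0,0,-1,-0.2,0,0.95],[0,0,0,-1,-0.2,0,0.95],[0,0,0,-1,-0.2,0,0.95],[0,0,0,-1,-0.2,0,0.95],[0,0,0,-0.8,-0.1,0,0.95],[0,0,0,-0.6,0,0,0.95],[0,0,0,-0.4,0,0,0.95]]'
python3 -m inch '[[0,0,0,-0.3,0,0,0.95],[0,0,0,-0.2,0,0,0.95],[0,0,0,-0.1,0,0,0.95],[0,0,0,0,0,0,0.95],[0,0,0,0,0,0,0.95]]'
python3 - <<'E'
from h import *
f=grab_frame("wrist"); t=grab_frame("top"); s=grab_frame("scene"); save("w3.png",np.vstack([t["pixels"][140:290,360:520].repeat(2,0).repeat(2,1), s["pixels"][60:240,120:440]]))
for f in (f,):
    C=cloud(f);Z=C[...,2];m=(Z>22)&(Z<36)&(abs(C[...,0]-496)<85)&(abs(C[...,1]+262)<85)
    print(m.sum(),C[m].min(0),C[m].max(0),cv2.minAreaRect(C[m][:,:2].astype(np.float32)))
E
```

```text
clock: 15.42
eef_pos: [541.7, 147.0, 215.0]
tcp_rot: [3.141, -0.0, 1.572]
contact_force: [0.1, -1.3, -1.9]
opening: 0.131
grasp_force: 34.3
clock: 16.08
eef_pos: [520.7, -54.2, 214.2]
tcp_rot: [-3.141, 0.0, 1.57]
contact_force: [0.8, -0.1, -0.8]
opening: 0.124
grasp_force: 34.3
clock: 16.75
eef_pos: [494.9, -224.3, 214.2]
tcp_rot: [-3.141, 0.0, 1.569]
contact_force: [0.1, -0.1, -1.1]
opening: 0.128
grasp_force: 34.3
clock: 17.17
eef_pos: [496.0, -237.0, 214.2]
tcp_rot: [-3.141, -0.0, 1.571]
contact_force: [-0.1, 0.6, -1.9]
opening: 0.134
grasp_force: 34.3
2097 [ 424.0023714  -333.23647823   22.01146771] [ 564.82512395 -191.05670406   32.00268436] ((494.483154296875, -262.135009765625), (139.57000732421875, 140.3419952392578), 0.7908532619476318)
```

View pics/w3.png

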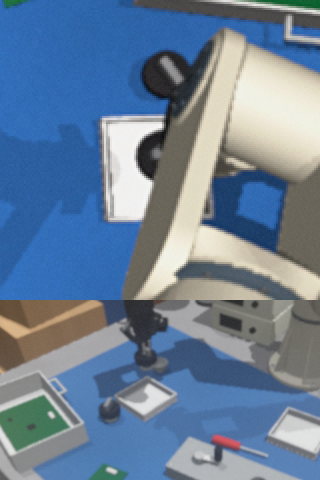

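The crops show the cassette held upright in the gripper above the right-hand tray, with the spare beside it undisturbed. I shift 25 mm to the tray centre and go down.

```bash
python3 -m inch '[[0,0,0,-0.4,0,0,0.95],[0,0,0,-0.4,0,0.4,0.95],[0,0,0,-0.2,0,0.8,0.95],[0,0,0,0,0,1,0.95],[0,0,0,0,0,1,0.95],[0,0,0,0,0,0.9,0.95],[0,0,0,0,0,0.6,0.95],[0,0,0,0,0,0.3,0.95]]'
python3 -m inch '[[0,0,0,0,0,0.16,0.95],[0,0,0,0,0,0,0.95],[0,0,0,0,0,0,0.95]]'
```

```text
clock: 17.98
eef_pos: [494.6, -262.7, 86.4]
tcp_rot: [-3.139, -0.001, 1.57]
contact_force: [-1.6, 1.5, -1.5]
opening: 0.13
grasp_force: 34.3
clock: 18.23
eef_pos: [496.5, -263.0, 85.8]
tcp_rot: [3.141, 0.0, 1.57]
contact_force: [-0.3, 0.0, -2.0]
opening: 0.13
grasp_force: 34.3
```

```bash
python3 -m inch '[[0,0,0,0,0,0.08,0.95],[0,0,0,0,0,0.08,0.95],[0,0,0,0,0,0.06,0.95],[0,0,0,0,0,0.04,0.95],[0,0,0,0,0,0,0.95]]'
python3 -m inch '[[0,0,0,0,0,0.04,0.95],[0,0,0,0,0,0.02,0.95],[0,0,0,0,0,0,0.95]]'
```

```text
clock: 18.65
eef_pos: [496.0, -262.4, 78.8]
tcp_rot: [3.141, 0.0, 1.571]
contact_force: [-1.7, 0.2, -1.5]
opening: 0.13
grasp_force: 34.3
clock: 18.9
eef_pos: [496.0, -262.5, 77.2]
tcp_rot: [-3.141, -0.0, 1.57]
contact_force: [1.1, 0.1, -1.3]
opening: 0.131
grasp_force: 34.3
```

```bash
python3 -m inch '[[0,0,0,0,0,0.02,0.95],[0,0,0,0,0,0.02,0.95],[0,0,0,0,0,0,0.95]]'
python3 -m inch '[[0,0,0,0,0,0.02,0.95],[0,0,0,0,0,0,0.95]]'
```

```text
clock: 19.15
eef_pos: [496.1, -262.5, 76.5]
tcp_rot: [3.142, 0.0, 1.57]
contact_force: [-2.2, 0.2, 3.0]
opening: 0.131
grasp_force: 34.7
clock: 19.32
eef_pos: [496.1, -262.6, 76.5]
tcp_rot: [3.141, 0.0, 1.57]
contact_force: [-2.9, 1.1, 7.6]
opening: 0.127
grasp_force: 35.6
```

Touchdown. I ease off, open and lift straight up, then check.

```bash
python3 -m inch '[[0,0,0,0,0,-0.02,0.95],[0,0,0,0,0,0,0.8],[0,0,0,0,0,0,0.6],[0,0,0,0,0,0,0.5],[0,0,0,0,0,0,0.5],[0,0,0,0,0,-0.3,0.5],[0,0,0,0,0,-0.6,0.5],[0,0,0,0,0,-1,0.5]]'
python3 -m inch '[[0,0,0,0,0,-1,0.5],[0,0,0,0,0,-1,0.5],[0,0,0,0.4,-0.5,-1,0.5],[0,0,0,0.5,-0.5,-0.6,0.5],[0,0,0,0.5,-0.5,-0.3,0.5],[0,0,0,0,0,0,0.5],[0,0,0,0,0,0,0.5]]'
python3 - <<'E'
from h import *
w=grab_frame("wrist"); s=grab_frame("scene"); save("w4.png",np.vstack([w["pixels"][:250],s["pixels"][60:360]]))
C=cloud(s);Z=C[...,2]
for nm,c in(("cassette",(496,-262)),("spare",(609,-276))):
    m=(Z>55)&(Z<80)&(np.hypot(C[...,0]-c[0],C[...,1]-c[1])<45); print(nm,m.sum(),np.median(C[m],0) if m.any() else "")
E
```

```text
clock: 19.98
eef_pos: [494.7, -261.8, 122.8]
tcp_rot: [-3.138, -0.002, 1.57]
contact_force: [-0.4, 0.3, -0.7]
opening: 0.501
grasp_force: 0.0
clock: 20.57
eef_pos: [458.6, -227.4, 222.3]
tcp_rot: [3.14, 0.001, 1.571]
contact_force: [0.6, 0.2, 1.1]
opening: 0.5
grasp_force: 0.0
cassette 70 [ 499.54608534 -260.12259578   67.088659  ]
spare 60 [ 623.42140341 -275.63648727   64.27046272]
```

View pics/w4.png

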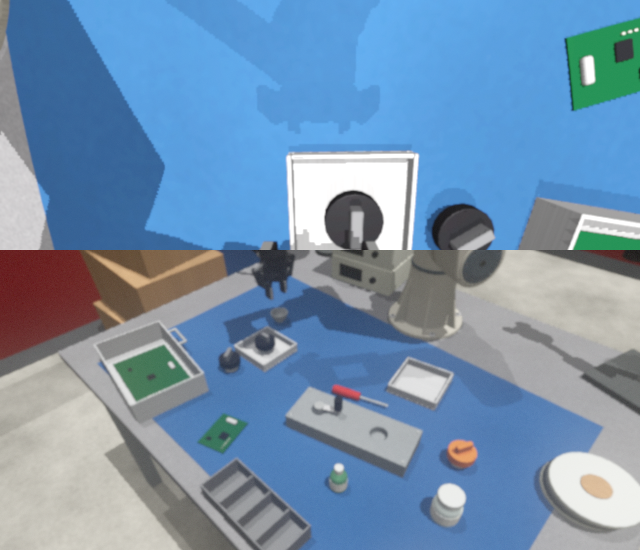

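The cassette stands upright mid-tray (wrist image (353,218), scene crop (265,342)). The well is empty at (379,433), the other things have not moved, and the gripper is clear.

```bash
python3 -c "
from rig import r
print(r.sign_off())"
```

```text
the job is handed in; nothing more can be done
None
```

The job is handed in at about 20.6 s: I turned the crank until the tape's pull dropped away and stopped there (about 8 N at the knob at most in the readings), and the cassette now stands upright in the right-hand tray, released, with the other things where they were.

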